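# Weigh a thread spool on the bench beam scale

## Robot

A 6-joint arm with a two-finger parallel gripper is mounted at the origin on a cart in front of the work surface, level with it; the furniture and walls round the work are solid. World frame = base frame: x ahead of the robot, y to its left, z up, the work surface at z = 0. Lengths are in mm, angles in rad, forces in N, time in s.
With the tool pointing down it reaches from about 275 to 750 mm from the base axis. Payload 10.2 kg.
Tool frame: the origin (TCP) lies between the finger pads; the fingertips stand 22 mm ahead of it and the grasp point (between the pads) lies 3 mm ahead of it (ctrl.nose_length is the distance from the TCP to the fingertips, in mm); y points along the fingers, z is the direction in which the jaws open and shut, and the axes are right-handed (so a half turn about y gives the same grasp; the last joint's range is limited). The gripper opens to 85 mm and grips with 20 to 120 N. Pads are 22 mm wide; open, the fingers measure 114 mm over their backs; the gripper's body (76 mm by 85 mm) begins 54 mm behind the grasp point. The pads swing forward as they close: fully open they stand 13 mm farther back than shut.
Start: joints at [0.984, 0.313, 1.498, -0, 1.331, -0.223], TCP at [186.823, 490.641, 253.294] pointing down, gripper open.
Joint ranges: [-2.94, 2.94], [-0.97, 2.17], [0.19, 2.56], [-1.23, 4.37], [0.02, 3.11], [-2.88, 2.88]. Speed limits (rad/s): [2.39, 2.39, 3.01, 3.14, 3.14, 3.14].

## Interface

Orientations are given as a unit quaternion [w, x, y, z].
In Python, from rig import ctrl, eyes, models gives the robot as it stands.
- The arm moves only by the shell command python3 -m crank 'ROWS' [FORCE]. ROWS is JSON, a list of rows, each an object with "dp": the shift along the tool's x, y, z in mm, a list of three; "roll": the turn about the tool's y in rad; "gripper": the closure in counts, from 0 (fully open) to 255 (shut). A call has 1 to 10 rows; each row is the pose to reach, as a shift and turn from the pose commanded when the call began, along the tool's axes at that moment; what a row does not reach only later rows make up. A row lasts 1/12 s, in which the tool goes at most 41.7 mm and 7.16 degrees, less where a joint would pass 70% of its speed; a pose out of reach is approached as far as the arm can. A call with a gripper value outside its range is refused whole. The fingers move at their own pace and stop on an object; FORCE is the grip in N (left out, the last holds). Time passes only in rows, so rows that repeat a pose let the fingers close. It gives the time, the measured TCP pose, the force and the opening at its end, in the units of the state.
- ctrl.sense(): the state, without advancing time (a new reading comes with each control period).
- eyes.capture(name): name is "side" or "top" or "wrist"; returns a dict with "color" (384x512x3 uint8, red, green, blue), "fx", "fy", "cx", "cy" (pixels), "distortion" ([k1, k2, p1, p2, k3] as OpenCV has them; the pictures are not rectified), "R" (3x3) and "t" (3): a world point X has camera coordinates R X + t. Camera axes: x right, y down, z forward; pixel columns grow to the right and rows downward; lengths in mm; the calibration is good to about 2 mm. A picture is of the moment at which its call begins. There is no depth.
- ctrl.finish_job(): hands the job in, once; it reports no verdict.
Trained networks look in a picture, given as the dict that the camera call returned (one of the last four; its "shot" number tells which), for a name from the list of things; names that differ only in an ending like _2 or _b are one class to them, and where a whole thing is asked for, a point or a joint stands for the part that bears it (a point fixed in the world has none). Each returns a list of dicts, best first, with "confidence" (0 to 1); they miss things now and then, are a little off and sometimes report something else, mostly with a low value. They report only what shows in the picture. A call takes as long as a camera call.
- models.spot_in(picture, label): "extent" ([centre column, centre row, width, height] in pixels, round what is visible of it).
- models.spot_point(picture, label): "centre" ([column, row] in pixels: a listed point, or the origin of a listed thing).
The state is a dict: "time_s": time; "joints": joint angles; "dq": joint speeds; "tau": joint torques, N m; "eef_pos": TCP position; "ee_rot": TCP orientation; "force": force on the tool from outside, world axes, zero at the start; "wrist_torque": the same for the moment, N m; "grip_width": opening from 0.0 (shut) to 1.0 (fully open).
Only numpy, scipy, OpenCV 4.12 (cv2) and the standard library are available. Lean on these libraries where they do the work, as an engineer would, in place of code of your own. Each camera call takes 0.05 s, during which the arm holds its last target. There are 200 camera calls.

## Task

Weigh the spool of blue thread on the beam scale: set it gently upright on the round pan and let go, then push the sliding weight along the beam by its upright black tab, gently with a finger and without pinching it, until the beam rests level by itself with the pointer at the red index. Leave the brown spool where it stands.

Things in the scene. Friction and masses are not known exactly. Their poses are not given: they have to be found in the camera images.
- brush_main: fixed glue brush sticking up from a shoe sole on a block at the right of the bench, an obstacle to pass above or around: origin at its lower end, it leans to the left and its handle ends 240 mm above the origin and 65 mm to the left (+y), about 335 mm above the bench
- blue_center (a point): centre (half-way up) of the blue thread spool, loose, standing upright on the bench: wooden flanges 40 mm in diameter, 50 mm tall overall, between about 70 and 150 g (weight not known beforehand); z axis along the spool, up
- brown_center (a point): centre of the brown thread spool, same size, not to be moved
- scale: fixed beam scale with a grey base 100 x 400 mm; origin at the bench top right below the pivot; its y axis runs along the beam from the pivot towards the sliding weight and the pointer, the pan is on the -y side, z is up. A steel guard loop with a red index bar stands at y = 229 mm in this frame, its top 160 mm above the bench; the two grey cheeks of the pivot reach 130 mm above the bench
- pivot (a point): pivot axis of the beam, 115 mm above the bench; the beam is a steel bar 8 mm thick and 16 mm high centred on this height, and turns about the scale's x axis
- beam (a joint): beam tilt, rad: 0 = level, positive = pan end down and sliding weight's end up; stops at -0.14 and +0.14. With the pan empty the beam rests on the -0.14 stop. Within the stops the resting tilt is proportional to the imbalance, and moving the sliding weight outwards by 10 mm changes it by about -0.075 rad. It swings to rest in about 1 s when nothing touches it. A finger touching the tab disturbs the tilt, so it is true only when clear of it
- pan_floor (a point): centre of the inner floor of the round aluminium pan (inner radius 44 mm at the floor, rim 5 mm above the floor), on the beam's end 130 mm from the pivot; a check link keeps the pan level while it moves up and down by up to 18 mm either way from 137 mm above the bench
- poise (a joint): place of the sliding weight along the beam, m: 0 = nearest the pivot (its middle 40 mm from the pivot), growing outwards (towards the pointer) to 0.12 at the stop; it slides with about 0.8 N of friction and stays where it is left. Brass body 32 x 36 x 34 mm, 150 g
- poise_tab (a point): centre of the black upright tab on the sliding weight: 12 mm thick along the beam, 30 mm wide across it, standing free 47 mm above the brass body (from 24 mm below this point to 23 mm above it), 41 mm above the middle of the beam; it leans with the beam

How it is judged:
By the outcome, as a careful person would: the job done as asked, in the order asked, and still so for the second after the job is handed in, with the robot touching nothing.
It also fails if it takes over 67 s, if anything falls off the work surface, if the arm or the gripper's body presses on something with over 40 N, if the wrist force passes 120 N, or if a joint passes its speed limit or range.

## Working session

There is one attempt and no reset: what is moved stays moved. The work goes in short steps, Python scripts to look and compute and a shell command to move; the robot and the scene stay as the last step left them, time stands still between calls to the robot, and variables do not carry over. Pictures are saved under pics/ and viewed, about 8 in all and at most 12, crops included, and the job is handed in when it is done.

```bash
mkdir -p pics; ls
cat > h.py <<'E'
import numpy as np, cv2
from scipy.spatial.transform import Rotation as Ro
from rig import ctrl, eyes, models
def K(p): return np.array([[p['fx'],0,p['cx']],[0,p['fy'],p['cy']],[0,0,1.]])
def ray(p,uv):
    n=cv2.undistortPoints(np.array([[uv]],float),K(p),np.array(p['distortion']))[0,0]
    R=np.array(p['R']);t=np.array(p['t'])
    return -R.T@t, R.T@np.array([n[0],n[1],1.])
def atz(p,uv,z):
    c,d=ray(p,uv); return c+d*(z-c[2])/d[2]
def tri(rs):
    A=0;b=0
    for c,d in rs:
        d=d/np.linalg.norm(d);M=np.eye(3)-np.outer(d,d);A=A+M;b=b+M@c
    return np.linalg.solve(A,b)
def proj(p,X):
    return cv2.projectPoints(np.array([X],float),cv2.Rodrigues(np.array(p['R']))[0],np.array(p['t'],float),K(p),np.array(p['distortion']))[0][0,0]
def Rt():
    q=ctrl.sense()['ee_rot']; return Ro.from_quat([q[1],q[2],q[3],q[0]]).as_matrix()
def save(p,n): cv2.imwrite('pics/'+n+'.png',p['color'][:,:,::-1])
E
python3 - <<'E'
from h import *
P={}
for n in ['side','top','wrist']:
    p=eyes.capture(n);P[n]=p
    c,d=ray(p,(256,192)); print(n,c.round(),(d/np.linalg.norm(d)).round(2))
    for l in ['brush_main','blue_center','brown_center','scale','pivot','pan_floor','poise_tab']:
        r=models.spot_point(p,l)[:2]
        print(l,[(np.round(x['centre'],1).tolist(),round(x['confidence'],2)) for x in r], [atz(p,x['centre'],{'blue_center':25,'brown_center':25,'pivot':115,'pan_floor':137,'poise_tab':156}.get(l,0)).round(0)[:2].tolist() for x in r])
print(ctrl.sense()); print(Rt().round(3), ctrl.nose_length)
im=np.hstack([cv2.resize(P[n]['color'],(400,300)) for n in ['side','top']])
w=np.hstack([cv2.resize(P['wrist']['color'],(400,300)),np.zeros((300,400,3),np.uint8)])
cv2.imwrite('pics/a.png',np.vstack([im,w])[:,:,::-1])
E
```

```text
pics
side [489. 850. 503.] [ 0.04 -0.9  -0.43]
brush_main [] []
blue_center [([211.4, 312.8], 0.74)] [[598.0, 363.0]]
brown_center [([291.3, 321.1], 0.92), ([207.8, 314.9], 0.38)] [[455.0, 381.0], [604.0, 368.0]]
scale [([269.3, 228.9], 0.93)] [[494.0, 33.0]]
pivot [([267.9, 189.3], 0.84), ([275.8, 201.1], 0.52)] [[497.0, 30.0], [478.0, 96.0]]
pan_floor [([275.8, 202.2], 0.73)] [[478.0, 144.0]]
poise_tab [([213.9, 311.9], 0.74), ([268.0, 172.4], 0.66)] [[565.0, 495.0], [496.0, 18.0]]
top [ 308.   19. 1289.] [ 0.18  0.   -0.98]
brush_main [] []
blue_center [([142.5, 180.2], 0.65)] [[588.0, 360.0]]
brown_center [([134.8, 227.1], 0.77), ([250.3, 211.8], 0.39)] [[448.0, 380.0], [487.0, 41.0]]
scale [([249.5, 209.5], 0.64), ([202.6, 207.5], 0.17)] [[497.0, 44.0], [506.0, 184.0]]
pivot [([252.0, 207.8], 0.8), ([144.1, 178.1], 0.38)] [[485.0, 35.0], [574.0, 332.0]]
pan_floor [([200.3, 206.7], 0.82)] [[487.0, 172.0]]
poise_tab [([263.9, 202.1], 0.47), ([249.4, 208.0], 0.38)] [[493.0, 3.0], [478.0, 41.0]]
wrist [111. 521. 373.] [ 0.31 -0.11 -0.95]
brush_main [] []
blue_center [] []
brown_cent
[... 159 characters left out ...]
790e-01,  1.49769816e+00, -1.63808399e-05,
        1.33102334e+00, -2.23381362e-01]), 'dq': array([ 2.97905674e-04, -4.09688736e-05,  3.11652579e-04, -1.60664420e-04,
       -6.47714842e-04, -6.36067100e-04]), 'tau': array([-8.96877336e-04, -4.12166655e+01, -2.59904552e+01, -1.88667691e-04,
        4.27155619e-04, -4.44407715e-05]), 'eef_pos': array([186.83515357, 490.63006216, 253.29804969]), 'ee_rot': array([-0.6954289 ,  0.69544804, -0.12792504,  0.12792907]), 'force': array([ 0.16073526,  0.58638402, -0.01630094]), 'wrist_torque': array([ 0.01111223, -0.00622749, -0.01181653]), 'grip_width': 0.9987247270590649}
[[ 0.935  0.     0.356]
 [-0.356 -0.     0.935]
 [ 0.    -1.    -0.   ]] 22.0
```

View pics/a.png

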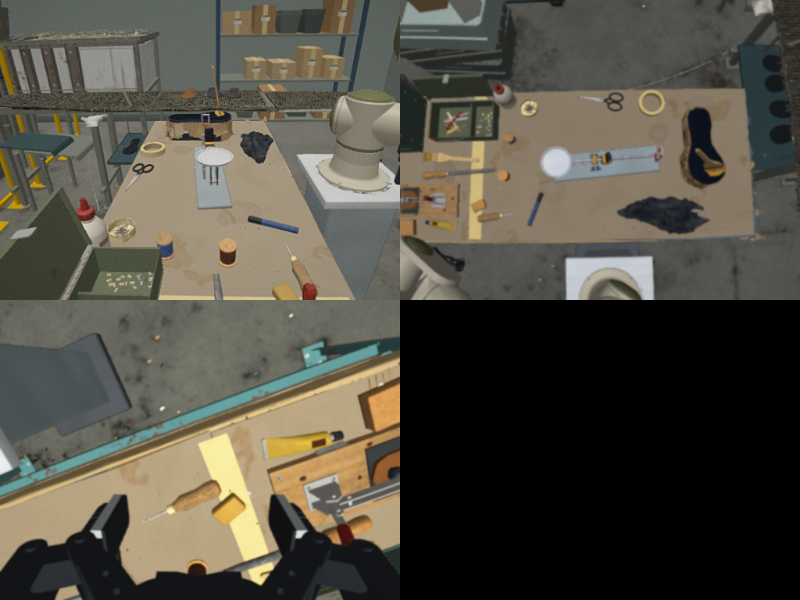

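The picture shows the blue spool at about (211,313) and the brown one at (291,321) in the side view. The scale's pan is on the robot's left, with the beam running to −y. I'll move above the blue spool with the tool's x axis turned towards −y.

```bash
python3 -m crank '[{"dp":[426,20,23],"roll":1.21,"gripper":0},{"dp":[426,20,23],"roll":1.21,"gripper":0},{"dp":[426,20,23],"roll":1.21,"gripper":0},{"dp":[426,20,23],"roll":1.21,"gripper":0},{"dp":[426,20,23],"roll":1.21,"gripper":0},{"dp":[426,20,23],"roll":1.21,"gripper":0},{"dp":[426,20,23],"roll":1.21,"gripper":0},{"dp":[426,20,23],"roll":1.21,"gripper":0},{"dp":[426,20,23],"roll":1.21,"gripper":0},{"dp":[426,20,23],"roll":1.21,"gripper":0}]'
python3 - <<'E'
from h import *
s=ctrl.sense();print(s['eef_pos'].round(1),s['joints'].round(2));print(Rt().round(3))
P={n:eyes.capture(n) for n in ['wrist','side','top']}
for l,z in [('blue_center',25),('pan_floor',155),('pivot',115),('poise_tab',156),('scale',0)]:
    rs=[]
    for n,p in P.items():
        r=models.spot_point(p,l)
        print(l,n,[(np.round(x['centre'],1).tolist(),round(x['confidence'],2),atz(p,x['centre'],z).round(0)[:2].tolist()) for x in r[:2]])
        if r: rs.append(ray(p,r[0]['centre']))
    if len(rs)>1: print('  tri',tri(rs).round(1))
a=P['wrist']['color']; b=cv2.resize(P['top']['color'][110:290,150:390],(512,384),interpolation=cv2.INTER_CUBIC)
cv2.imwrite('pics/b.png',cv2.resize(np.hstack([a,b]),(800,300))[:,:,::-1])
E
```

```text
time_s: 2.03
eef_pos: [585.0, 362.7, 233.6]
ee_rot: [0.498, -0.498, 0.502, -0.502]
force: [-0.1, -0.0, 0.7]
grip_width: 1.0
[585.  362.7 233.6] [0.39 0.71 0.94 0.   1.5  0.39]
[[-0.01 -0.    1.  ]
 [-1.    0.   -0.01]
 [-0.   -1.   -0.  ]]
blue_center wrist [([266.9, 162.4], 0.78, [599.0, 365.0])]
blue_center side [([211.4, 310.8], 0.87, [599.0, 358.0])]
blue_center top [([142.7, 179.5], 0.72, [590.0, 360.0])]
  tri [595.9 361.8  25. ]
pan_floor wrist []
pan_floor side [([276.0, 199.7], 0.81, [478.0, 167.0])]
pan_floor top [([200.1, 206.1], 0.84, [486.0, 170.0])]
  tri [482.  170.4 157.5]
pivot wrist []
pivot side [([268.6, 192.8], 0.85, [495.0, 51.0])]
pivot top [([249.7, 203.7], 0.89, [496.0, 41.0])]
  tri [495.9  41.2 110.6]
poise_tab wrist [([196.7, 367.3], 0.69, [536.0, 221.0])]
poise_tab side [([267.2, 172.4], 0.7, [498.0, 18.0])]
poise_tab top [([265.4, 199.4], 0.55, [500.0, -1.0])]
  tri [504.4  26.8  91. ]
scale wrist [([194.9, 364.5], 0.76, [494.0, 51.0])]
scale side [([270.8, 230.3], 0.88, [490.0, 40.0])]
scale top []
  tri [492.4  53.4   5.3]
```

View pics/b.png

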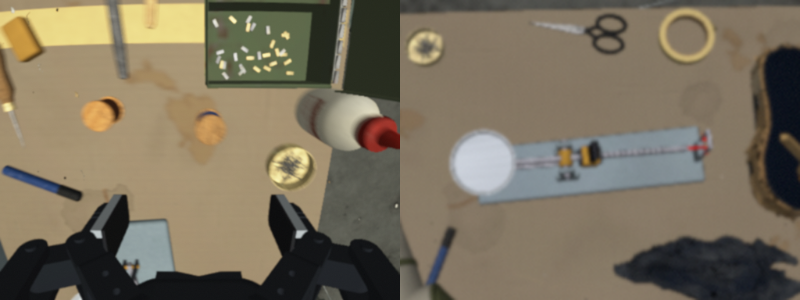

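The wrist view shows the blue spool at (267,162) with the box edge about 40 mm beyond it on +y, so closing the jaws along x is clear. Descending and closing gently.

```bash
python3 -m crank '[{"dp":[1,35,12],"gripper":0},{"dp":[1,75,12],"gripper":0},{"dp":[1,115,12],"gripper":0},{"dp":[1,150,12],"gripper":0},{"dp":[1,180,12],"gripper":0},{"dp":[1,201,12],"gripper":0},{"dp":[1,201,12],"gripper":0},{"dp":[1,201,12],"gripper":170},{"dp":[1,201,12],"gripper":170},{"dp":[1,201,12],"gripper":170}]' 25
python3 -m crank '[{"dp":[0,0,0],"gripper":200},{"dp":[0,0,0],"gripper":200},{"dp":[0,0,0],"gripper":200},{"dp":[0,0,0],"gripper":200},{"dp":[0,0,0],"gripper":200}]' 25
python3 - <<'E'
from h import *
p=eyes.capture('wrist');save(p,'c')
print(models.spot_point(p,'blue_center')[:1])
E
```

```text
[{'centre': [267.4, 161.2], 'confidence': 0.68}]$[0]: bad value
$[0]: bad value
```

View pics/c.png

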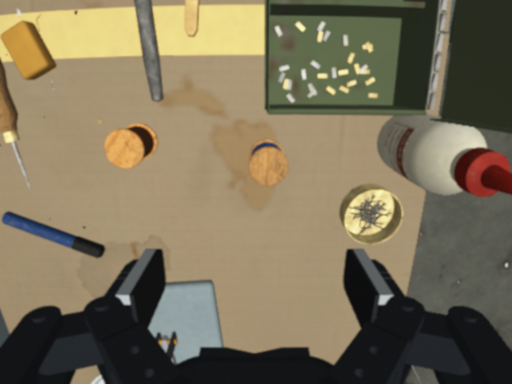

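The rows were refused because "roll" is required in each row, so nothing moved. The view still shows the spool's top flange at (268,165).

```bash
python3 -m crank '[{"dp":[1,35,12],"roll":0,"gripper":0},{"dp":[1,75,12],"roll":0,"gripper":0},{"dp":[1,115,12],"roll":0,"gripper":0},{"dp":[1,150,12],"roll":0,"gripper":0},{"dp":[1,180,12],"roll":0,"gripper":0},{"dp":[1,201,12],"roll":0,"gripper":0},{"dp":[1,201,12],"roll":0,"gripper":0},{"dp":[1,201,12],"roll":0,"gripper":170},{"dp":[1,201,12],"roll":0,"gripper":170},{"dp":[1,201,12],"roll":0,"gripper":170}]' 25
python3 -m crank '[{"dp":[0,0,0],"roll":0,"gripper":200},{"dp":[0,0,0],"roll":0,"gripper":200},{"dp":[0,0,0],"roll":0,"gripper":200},{"dp":[0,0,0],"roll":0,"gripper":200},{"dp":[0,0,0],"roll":0,"gripper":200}]' 25
python3 - <<'E'
from h import *
p=eyes.capture('wrist');save(p,'d')
print(Rt().round(3))
E
```

```text
time_s: 3.87
eef_pos: [596.2, 363.1, 35.2]
ee_rot: [-0.5, 0.498, -0.5, 0.501]
force: [-0.2, -0.3, -0.0]
grip_width: 0.603
time_s: 4.28
eef_pos: [596.0, 363.1, 34.8]
ee_rot: [-0.5, 0.498, -0.5, 0.501]
force: [-0.1, -0.8, 6.7]
grip_width: 0.433
[[-0.003  0.003  1.   ]
 [-1.     0.001 -0.003]
 [-0.001 -1.     0.003]]
```

View pics/d.png

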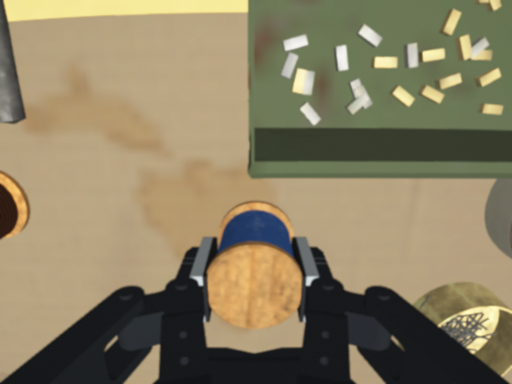

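The spool is held at the top flange, with the pads either side at about (205,280) and (305,280). I'll lift it and go just past the pan for a close look.

```bash
python3 -m crank '[{"dp":[0,-20,0],"roll":0,"gripper":200},{"dp":[0,-55,0],"roll":0,"gripper":200},{"dp":[0,-95,0],"roll":0,"gripper":200},{"dp":[0,-135,0],"roll":0,"gripper":200},{"dp":[0,-175,0],"roll":0,"gripper":200},{"dp":[20,-210,-10],"roll":-0.07,"gripper":200},{"dp":[55,-225,-25],"roll":-0.07,"gripper":200},{"dp":[90,-225,-42],"roll":-0.07,"gripper":200},{"dp":[125,-225,-58],"roll":-0.07,"gripper":200},{"dp":[160,-225,-74],"roll":-0.07,"gripper":200}]'
python3 -m crank '[{"dp":[35,0,-16],"roll":0,"gripper":200},{"dp":[65,0,-30],"roll":0,"gripper":200},{"dp":[80,0,-40],"roll":0,"gripper":200},{"dp":[80,0,-40],"roll":0,"gripper":200},{"dp":[80,0,-40],"roll":0,"gripper":200}]'
python3 - <<'E'
from h import *
print(ctrl.sense()['eef_pos'].round(1)); print(Rt().round(3))
P={n:eyes.capture(n) for n in ['wrist','side','top']}
for l,z in [('pan_floor',155),('pivot',115),('poise_tab',156),('scale',0)]:
    for n,p in P.items():
        r=models.spot_point(p,l)
        print(l,n,[(np.round(x['centre'],1).tolist(),round(x['confidence'],2),atz(p,x['centre'],z).round(0)[:2].tolist()) for x in r[:2]])
a=P['wrist']['color']; b=P['side']['color'][120:270,180:380]
b=cv2.resize(b,(512,384),interpolation=cv2.INTER_CUBIC)
cv2.imwrite('pics/e.png',cv2.resize(np.hstack([a,b]),(800,300))[:,:,::-1])
E
```

```text
time_s: 5.17
eef_pos: [519.4, 201.6, 258.3]
ee_rot: [0.517, -0.516, 0.483, -0.483]
force: [0.4, -0.5, -0.4]
grip_width: 0.433
time_s: 5.58
eef_pos: [486.1, 119.9, 258.5]
ee_rot: [0.516, -0.516, 0.483, -0.484]
force: [0.3, -0.2, -1.6]
grip_width: 0.429
[486.1 119.9 258.5]
[[ 0.065  0.001  0.998]
 [-0.998  0.     0.065]
 [-0.    -1.     0.001]]
pan_floor wrist [([253.4, 128.8], 0.57, [482.0, 172.0])]
pan_floor side [([275.4, 200.2], 0.96, [480.0, 169.0])]
pan_floor top [([204.0, 208.5], 0.5, [479.0, 160.0])]
pivot wrist []
pivot side [([269.4, 188.5], 0.84, [493.0, 26.0]), ([273.5, 150.2], 0.47, [480.0, -269.0])]
pivot top [([250.0, 205.8], 0.62, [490.0, 40.0])]
poise_tab wrist [([256.6, 323.2], 0.72, [496.0, 4.0])]
poise_tab side [([267.1, 171.6], 0.74, [498.0, 13.0])]
poise_tab top [([261.1, 201.5], 0.55, [495.0, 10.0])]
scale wrist [([257.0, 212.3], 0.85, [495.0, 45.0])]
scale side [([269.2, 230.7], 0.71, [494.0, 42.0])]
scale top [([249.6, 209.8], 0.85, [496.0, 44.0]), ([262.1, 203.9], 0.22, [513.0, 6.0])]
```

View pics/e.png

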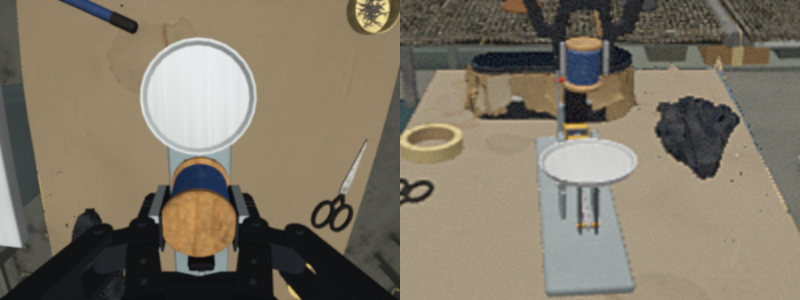

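The pan centre is at (253,126) in the wrist view, or about (482,172) in the world, and the spool hangs upright. I'll move over the pan and lower slowly.

```bash
python3 -m crank '[{"dp":[-30,0,0],"roll":0,"gripper":200},{"dp":[-51,0,0],"roll":0,"gripper":200},{"dp":[-51,15,0],"roll":0,"gripper":200},{"dp":[-51,35,0],"roll":0,"gripper":200},{"dp":[-51,50,0],"roll":0,"gripper":200},{"dp":[-51,56,0],"roll":0,"gripper":200},{"dp":[-51,60,0],"roll":0,"gripper":200},{"dp":[-51,63,0],"roll":0,"gripper":200},{"dp":[-51,66,0],"roll":0,"gripper":200},{"dp":[-51,69,0],"roll":0,"gripper":200}]'
python3 - <<'E'
from h import *
p=eyes.capture('wrist');q=eyes.capture('side')
b=cv2.resize(q['color'][120:270,180:380],(512,384),interpolation=cv2.INTER_CUBIC)
cv2.imwrite('pics/f.png',cv2.resize(np.hstack([p['color'],b]),(800,300))[:,:,::-1])
E
```

```text
time_s: 7.17
eef_pos: [483.1, 171.3, 189.3]
ee_rot: [0.517, -0.516, 0.483, -0.483]
force: [-0.8, 0.2, -0.6]
grip_width: 0.429
```

View pics/f.png

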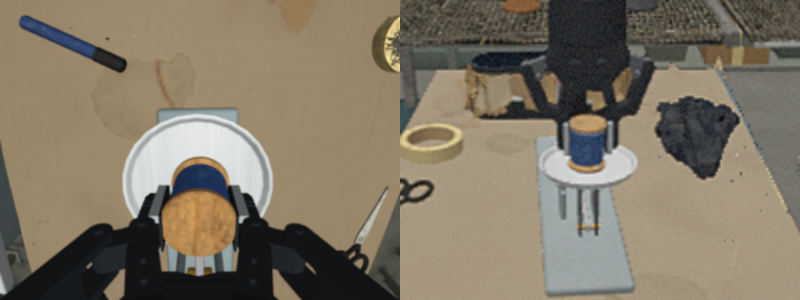

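The spool stands centred over the pan and is at or near contact. I'll ride the pan down to just above its lower stop so that letting go drops nothing.

```bash
python3 -m crank '[{"dp":[0,4,0],"roll":0,"gripper":200},{"dp":[0,8,0],"roll":0,"gripper":200},{"dp":[0,12,0],"roll":0,"gripper":200},{"dp":[0,16,0],"roll":0,"gripper":200},{"dp":[0,20,0],"roll":0,"gripper":200},{"dp":[0,24,0],"roll":0,"gripper":200},{"dp":[0,27,0],"roll":0,"gripper":200},{"dp":[0,30,0],"roll":0,"gripper":200},{"dp":[0,32,0],"roll":0,"gripper":200},{"dp":[0,32,0],"roll":0,"gripper":200}]'
python3 - <<'E'
from h import *
q=eyes.capture('side');p=eyes.capture('wrist')
print(models.spot_point(p,'pan_floor')[:2])
b=cv2.resize(q['color'][120:270,180:380],(512,384),interpolation=cv2.INTER_CUBIC)
cv2.imwrite('pics/g.png',cv2.resize(np.hstack([p['color'],b]),(800,300))[:,:,::-1])
E
```

```text
time_s: 8.1
eef_pos: [482.6, 171.3, 156.4]
ee_rot: [-0.516, 0.517, -0.483, 0.483]
force: [-0.3, 0.5, -0.4]
grip_width: 0.435
[]
```

View pics/g.png

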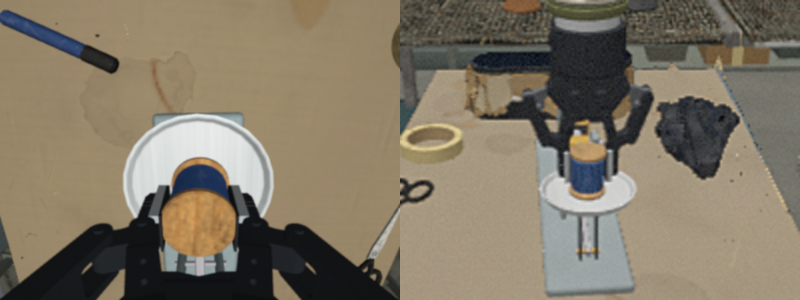

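The pan went down with the spool in contact, and both views are unchanged relative to the gripper. Letting go and rising.

```bash
python3 -m crank '[{"dp":[0,0,0],"roll":0,"gripper":130},{"dp":[0,0,0],"roll":0,"gripper":115},{"dp":[0,0,0],"roll":0,"gripper":90},{"dp":[0,0,0],"roll":0,"gripper":60},{"dp":[0,0,0],"roll":0,"gripper":60},{"dp":[0,-10,0],"roll":0,"gripper":60},{"dp":[0,-30,0],"roll":0,"gripper":60},{"dp":[0,-60,0],"roll":0,"gripper":60},{"dp":[0,-95,0],"roll":0,"gripper":60},{"dp":[0,-125,0],"roll":0,"gripper":60}]'
python3 -m crank '[{"dp":[20,0,0],"roll":0,"gripper":255},{"dp":[50,0,3],"roll":0,"gripper":255},{"dp":[80,0,6],"roll":0,"gripper":255},{"dp":[80,0,6],"roll":0,"gripper":255},{"dp":[80,0,6],"roll":0,"gripper":255}]'
python3 - <<'E'
from h import *
print(ctrl.sense()['eef_pos'].round(1)); print(Rt().round(3))
P={n:eyes.capture(n) for n in ['wrist','side','top']}
for l,z in [('blue_center',144),('pan_floor',119),('pivot',115),('poise_tab',160),('scale',0)]:
    for n,p in P.items():
        r=models.spot_point(p,l)
        print(l,n,[(np.round(x['centre'],1).tolist(),round(x['confidence'],2),atz(p,x['centre'],z).round(0)[:2].tolist()) for x in r[:2]])
a=P['wrist']['color']; b=P['side']['color'][120:270,180:380]
b=cv2.resize(b,(512,384),interpolation=cv2.INTER_CUBIC)
cv2.imwrite('pics/i.png',cv2.resize(np.hstack([a,b]),(800,300))[:,:,::-1])
E
```

```text
time_s: 9.08
eef_pos: [482.6, 171.3, 284.7]
ee_rot: [0.517, -0.516, 0.483, -0.483]
force: [0.7, 0.8, 0.2]
grip_width: 0.764
time_s: 9.5
eef_pos: [494.3, 90.9, 282.5]
ee_rot: [0.516, -0.516, 0.483, -0.484]
force: [0.2, 1.0, 0.3]
grip_width: 0.057
[494.3  90.9 282.5]
[[ 0.065  0.001  0.998]
 [-0.998  0.     0.065]
 [-0.    -1.     0.001]]
blue_center wrist [([246.7, 83.7], 0.78, [483.0, 173.0])]
blue_center side [([271.0, 204.2], 0.58, [489.0, 166.0])]
blue_center top [([250.6, 206.6], 0.73, [484.0, 38.0]), ([200.9, 208.1], 0.52, [482.0, 170.0])]
pan_floor wrist [([244.5, 82.5], 0.73, [481.0, 174.0])]
pan_floor side [([274.6, 217.5], 0.76, [482.0, 180.0])]
pan_floor top [([201.2, 209.1], 0.59, [483.0, 172.0])]
pivot wrist [([247.0, 219.4], 0.72, [491.0, 45.0])]
pivot side [([268.5, 190.1], 0.6, [495.0, 35.0])]
pivot top [([251.6, 205.2], 0.88, [492.0, 36.0])]
poise_tab wrist [([251.4, 280.0], 0.71, [498.0, 6.0])]
poise_tab side [([270.4, 168.6], 0.82, [490.0, 2.0])]
poise_tab top [([258.7, 202.3], 0.57, [492.0, 17.0])]
scale wrist [([254.4, 186.7], 0.91, [498.0, 42.0])]
scale side [([268.5, 231.6], 0.79, [496.0, 47.0])]
scale top [([250.1, 211.0], 0.9, [493.0, 42.0])]
```

View pics/i.png

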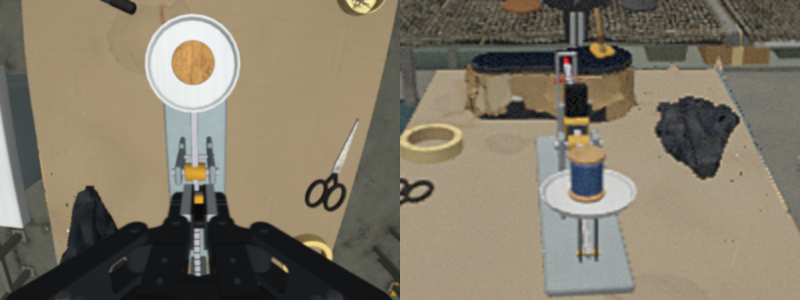

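The spool was released upright and centred in the pan, with pan and spool at (192,62) in the left half. The pan is at its low stop and the poise is near 0. Next I'll save a side-view reference for +0.14, bring the closed finger down behind the tab and start pushing.

```bash
cat > t.py <<'E'
from h import *
import sys,os
q=eyes.capture('side'); g=cv2.cvtColor(q['color'],cv2.COLOR_RGB2GRAY)
if not os.path.exists('ref.npy'): np.save('ref.npy',g)
ref=np.load('ref.npy')
c=proj(q,[482,173,119]);u,v=c.round().astype(int)
x0,x1,y0,y1=u-32,u+32,v-32,v+14
T=ref[y0:y1,x0:x1]
S=g[y0-24:y1+6,x0-6:x1+6]
up=4; f=lambda a:cv2.resize(a,None,fx=up,fy=up,interpolation=cv2.INTER_CUBIC)
m=cv2.matchTemplate(f(S),f(T),cv2.TM_CCOEFF_NORMED); _,mx,_,l=cv2.minMaxLoc(m)
sh=24-l[1]/up
z=lambda t:proj(q,[482,173,137-130*np.sin(t)])[1]
ts=np.linspace(-.16,.14,301); px=np.array([z(.14)-z(t) for t in ts])
print('shift up px',sh,'dx',l[0]/up-6,'score',round(mx,3),'tilt',round(float(np.interp(-sh,-px,ts)),4),'full px',px[20].round(2))
if len(sys.argv)>1:
    p=eyes.capture('wrist')
    for n,i,zz in (('wrist',p,156),('side',q,156)):
        print(n,[(np.round(r['centre'],1),round(r['confidence'],2),atz(i,r['centre'],zz).round(1)) for r in models.spot_point(i,'poise_tab')[:1]])
    np.save('w.npy',p['color']); np.save('s.npy',q['color'])
    c,d=ray(p,(256,192))
E
python3 t.py
python3 -m crank '[{"dp":[30,30,-2],"roll":-0.02,"gripper":255},{"dp":[58,60,-5],"roll":-0.02,"gripper":255},{"dp":[58,90,-5],"roll":-0.02,"gripper":255},{"dp":[58,110,-5],"roll":-0.02,"gripper":255},{"dp":[58,110,-5],"roll":-0.02,"gripper":255},{"dp":[58,110,-5],"roll":-0.02,"gripper":255}]'
python3 -c "
from h import *
s=ctrl.sense();print(s['eef_pos'].round(1),s['force'].round(1));print(Rt().round(3))"
```

```text
shift up px 0.0 dx 0.0 score 1.0 tilt 0.14 full px 14.94
time_s: 10.95
eef_pos: [493.0, 33.7, 171.9]
ee_rot: [-0.521, 0.521, -0.478, 0.478]
force: [-0.1, 0.1, 0.8]
grip_width: 0.0
[493.   33.7 171.9] [-0.1  0.1  0.8]
[[ 0.087 -0.001  0.996]
 [-0.996  0.     0.087]
 [-0.    -1.    -0.001]]
```

```bash
python3 -m crank '[{"dp":[5,0,0],"roll":0,"gripper":255},{"dp":[10,0,0],"roll":0,"gripper":255},{"dp":[14,0,0],"roll":0,"gripper":255},{"dp":[18,0,0],"roll":0,"gripper":255},{"dp":[22,0,0],"roll":0,"gripper":255},{"dp":[26,0,0],"roll":0,"gripper":255},{"dp":[30,0,0],"roll":0,"gripper":255},{"dp":[34,0,0],"roll":0,"gripper":255},{"dp":[38,0,0],"roll":0,"gripper":255},{"dp":[38,0,0],"roll":0,"gripper":255}]'
python3 t.py x
python3 -m crank '[{"dp":[-25,0,0],"roll":0,"gripper":255},{"dp":[-25,0,0],"roll":0,"gripper":255},{"dp":[-25,0,0],"roll":0,"gripper":255},{"dp":[-25,0,0],"roll":0,"gripper":255},{"dp":[-25,0,0],"roll":0,"gripper":255},{"dp":[-25,0,0],"roll":0,"gripper":255},{"dp":[-25,0,0],"roll":0,"gripper":255}]'
python3 t.py x
```

```text
time_s: 11.78
eef_pos: [496.3, -4.9, 171.7]
ee_rot: [-0.521, 0.521, -0.478, 0.478]
force: [-0.3, 1.0, 0.5]
grip_width: -0.001
shift up px 4.5 dx 0.0 score 0.914 tilt 0.0543 full px 14.94
wrist []
side [(array([265.4, 164.8]), 0.64, array([503.3, -34.4, 156. ]))]
time_s: 12.57
eef_pos: [494.2, 20.4, 171.8]
ee_rot: [-0.521, 0.521, -0.478, 0.478]
force: [-0.3, 0.7, 0.0]
grip_width: -0.003
shift up px 0.0 dx 0.0 score 0.984 tilt 0.14 full px 14.94
wrist [(array([255.3, 336.4]), 0.66, array([499.1, -27.6, 156. ]))]
side [(array([267.1, 163.8]), 0.52, array([498.8, -41.6, 156. ]))]
```

```bash
python3 -m crank '[{"dp":[16,0,0],"roll":0,"gripper":255},{"dp":[21,0,0],"roll":0,"gripper":255},{"dp":[26,0,0],"roll":0,"gripper":255},{"dp":[30,0,0],"roll":0,"gripper":255},{"dp":[34,0,0],"roll":0,"gripper":255},{"dp":[38,0,0],"roll":0,"gripper":255},{"dp":[42,0,0],"roll":0,"gripper":255},{"dp":[46,0,0],"roll":0,"gripper":255},{"dp":[50,0,0],"roll":0,"gripper":255},{"dp":[50,0,0],"roll":0,"gripper":255}]'
python3 t.py
python3 -m crank '[{"dp":[-25,0,0],"roll":0,"gripper":255},{"dp":[-25,0,0],"roll":0,"gripper":255},{"dp":[-25,0,0],"roll":0,"gripper":255},{"dp":[-25,0,0],"roll":0,"gripper":255},{"dp":[-25,0,0],"roll":0,"gripper":255},{"dp":[-25,0,0],"roll":0,"gripper":255},{"dp":[-25,0,0],"roll":0,"gripper":255},{"dp":[-25,0,0],"roll":0,"gripper":255},{"dp":[-25,0,0],"roll":0,"gripper":255}]'
python3 t.py x
```

```text
time_s: 13.6
eef_pos: [498.6, -29.8, 171.8]
ee_rot: [-0.521, 0.521, -0.478, 0.478]
force: [-1.3, 0.6, -0.4]
grip_width: -0.003
shift up px 2.5 dx 0.0 score 0.949 tilt 0.0922 full px 14.94
time_s: 14.4
eef_pos: [496.3, -4.4, 171.8]
ee_rot: [-0.521, 0.521, -0.478, 0.478]
force: [-0.1, -0.4, 1.0]
grip_width: -0.004
shift up px 0.5 dx 0.0 score 0.97 tilt 0.1304 full px 14.94
wrist [(array([256.7, 348.7]), 0.64, array([502.9, -61.1, 156. ]))]
side [(array([267.9, 158.6]), 0.53, array([496.9, -81. , 156. ]))]
```

```bash
python3 -m crank '[{"dp":[16,0,0],"roll":0,"gripper":255},{"dp":[22,0,0],"roll":0,"gripper":255},{"dp":[26,0,0],"roll":0,"gripper":255},{"dp":[29,0,0],"roll":0,"gripper":255},{"dp":[32,0,0],"roll":0,"gripper":255},{"dp":[35,0,0],"roll":0,"gripper":255},{"dp":[38,0,0],"roll":0,"gripper":255},{"dp":[40,0,0],"roll":0,"gripper":255},{"dp":[40,0,0],"roll":0,"gripper":255}]'
python3 t.py
python3 -m crank '[{"dp":[-25,0,0],"roll":0,"gripper":255},{"dp":[-25,0,0],"roll":0,"gripper":255},{"dp":[-25,0,0],"roll":0,"gripper":255},{"dp":[-25,0,0],"roll":0,"gripper":255},{"dp":[-25,0,0],"roll":0,"gripper":255},{"dp":[-25,0,0],"roll":0,"gripper":255},{"dp":[-25,0,0],"roll":0,"gripper":255},{"dp":[-25,0,0],"roll":0,"gripper":255},{"dp":[-25,0,0],"roll":0,"gripper":255},{"dp":[-25,0,0],"roll":0,"gripper":255}]'
python3 t.py x; python3 -m crank '[{"dp":[0,0,0],"roll":0,"gripper":255},{"dp":[0,0,0],"roll":0,"gripper":255},{"dp":[0,0,0],"roll":0,"gripper":255}]' ; python3 t.py
python3 - <<'E'
import numpy as np,cv2
s=np.load('s.npy')[90:190,215:315]
cv2.imwrite('pics/k.png',cv2.resize(s,(600,600),interpolation=cv2.INTER_CUBIC)[:,:,::-1])
E
```

```text
time_s: 15.35
eef_pos: [499.9, -44.4, 171.8]
ee_rot: [-0.521, 0.521, -0.478, 0.478]
force: [-0.9, -0.9, 0.1]
grip_width: 0.001
shift up px 4.0 dx 0.0 score 0.938 tilt 0.0637 full px 14.94
time_s: 16.23
eef_pos: [497.6, -19.2, 171.8]
ee_rot: [0.521, -0.521, 0.478, -0.478]
force: [-0.3, -0.1, 0.0]
grip_width: 0.001
shift up px 5.25 dx 0.0 score 0.903 tilt 0.0402 full px 14.94
wrist [(array([254.5, 334. ]), 0.56, array([502. , -65.6, 156. ]))]
side [(array([266.2, 162.9]), 0.69, array([501.3, -48.2, 156. ]))]
time_s: 16.68
eef_pos: [497.6, -19.1, 171.8]
ee_rot: [0.521, -0.521, 0.478, -0.478]
force: [-1.1, -0.0, 0.1]
grip_width: 0.005
shift up px 5.25 dx 0.0 score 0.906 tilt 0.0402 full px 14.94
```

View pics/k.png

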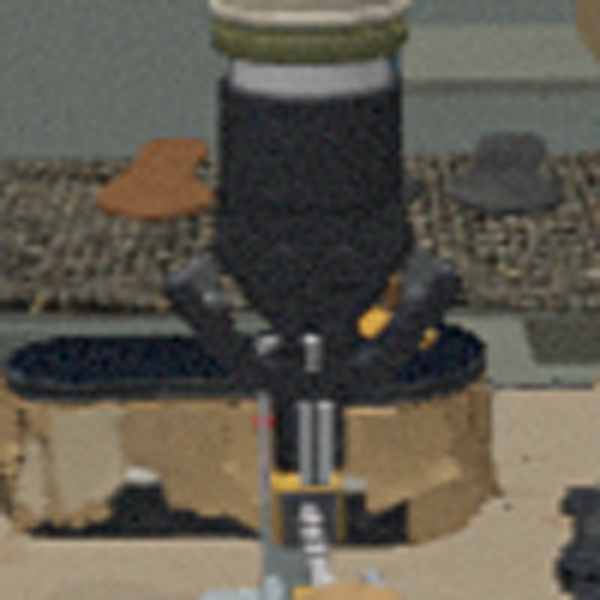

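The crop shows only the gripper in front of the tab, with the red index at about (265,420). The tilt read from the pan is +0.04, so I need about 5 mm more.

```bash
python3 -m crank '[{"dp":[12,0,0],"roll":0,"gripper":255},{"dp":[20,0,0],"roll":0,"gripper":255},{"dp":[24,0,0],"roll":0,"gripper":255},{"dp":[26,0,0],"roll":0,"gripper":255},{"dp":[28,0,0],"roll":0,"gripper":255},{"dp":[30,0,0],"roll":0,"gripper":255},{"dp":[31,0,0],"roll":0,"gripper":255},{"dp":[31,0,0],"roll":0,"gripper":255}]'
python3 t.py
python3 -m crank '[{"dp":[-30,0,0],"roll":0,"gripper":255},{"dp":[-50,-40,0],"roll":0,"gripper":255},{"dp":[-50,-80,0],"roll":0,"gripper":255},{"dp":[-50,-100,0],"roll":0,"gripper":255},{"dp":[-50,-100,0],"roll":0,"gripper":255},{"dp":[-50,-100,0],"roll":0,"gripper":255},{"dp":[-50,-100,0],"roll":0,"gripper":255},{"dp":[-50,-100,0],"roll":0,"gripper":255},{"dp":[-50,-100,0],"roll":0,"gripper":255},{"dp":[-50,-100,0],"roll":0,"gripper":255}]'
python3 -m crank '[{"dp":[0,0,0],"roll":0,"gripper":255},{"dp":[0,0,0],"roll":0,"gripper":255},{"dp":[0,0,0],"roll":0,"gripper":255}]' ; python3 t.py x
python3 - <<'E'
import numpy as np,cv2
s=np.load('s.npy')[130:240,215:315];w=np.load('w.npy')
cv2.imwrite('pics/l.png',np.hstack([cv2.resize(s,(500,550),interpolation=cv2.INTER_CUBIC),cv2.resize(np.vstack([w[:,150:400],np.zeros((28,250,3),np.uint8)]),(300,550))])[:,:,::-1])
E
```

```text
time_s: 17.4
eef_pos: [500.3, -50.1, 171.8]
ee_rot: [-0.521, 0.521, -0.478, 0.478]
force: [-0.4, -0.4, -0.8]
grip_width: 0.003
shift up px 5.25 dx 0.0 score 0.899 tilt 0.0402 full px 14.94
time_s: 18.28
eef_pos: [495.8, -0.3, 271.0]
ee_rot: [-0.521, 0.521, -0.478, 0.477]
force: [0.0, -0.2, -0.0]
grip_width: 0.002
time_s: 18.53
eef_pos: [495.9, -0.2, 271.6]
ee_rot: [-0.521, 0.521, -0.478, 0.478]
force: [-0.3, -0.3, -0.1]
grip_width: -0.001
shift up px 6.75 dx 0.0 score 0.857 tilt 0.012 full px 14.94
wrist []
side [(array([263.9, 159.1]), 0.53, array([507.9, -77.3, 156. ]))]
```

View pics/l.png

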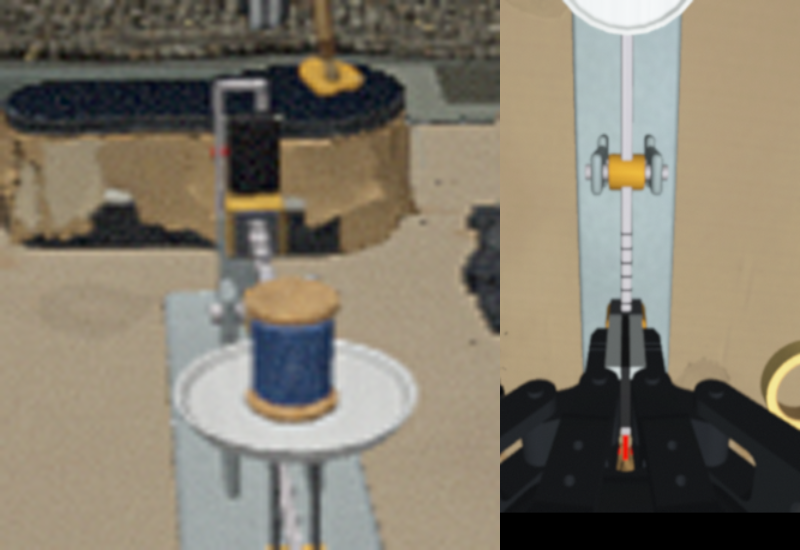

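The side crop shows the loop and red index at (220,152), with the tab hiding the pointer. The beam is close to level at about +0.012, but the template reading is uncertain by about 0.01. I'll work out an oblique wrist view of the pointer and index.

Run:
```python
from h import *
s=ctrl.sense();R0=Rt();e=s['eef_pos'];p=eyes.capture('wrist')
print(p['fx'],p['cx'],p['cy'])
ax=np.array([.087,-.996,0]);piv=np.array([492.5,43,115.])
for L in (-95,-115,-135):
  for S in (200,220,240):
    for z in (190,210):
      tcp=piv+S*ax+np.array([L,0,0]);tcp[2]=z
      q=dict(p);q['t']=np.array(p['t'])-np.array(p['R'])@(tcp-e)
      uv=proj(q,piv+229*ax); vu=proj(q,piv+229*ax+[0,0,2.3])
      print(L,S,z,uv.round(),np.linalg.norm(vu-uv).round(1),'shift',(R0.T@(tcp-e)).round())
```

```text
316.0122728121658 254.02394625586194 188.83975664724323
-95 200 190 [386. 261.] 2.1 shift [148.  82. -94.]
-95 200 210 [376. 247.] 1.8 shift [148.  62. -94.]
-95 220 190 [390. 236.] 2.0 shift [168.  82. -94.]
-95 220 210 [379. 224.] 1.7 shift [168.  62. -94.]
-95 240 190 [394. 209.] 1.9 shift [188.  82. -94.]
-95 240 210 [383. 199.] 1.6 shift [188.  62. -94.]
-115 200 190 [412. 263.] 2.2 shift [ 147.   82. -114.]
-115 200 210 [400. 249.] 1.9 shift [ 147.   62. -114.]
-115 220 190 [417. 238.] 2.2 shift [ 167.   82. -114.]
-115 220 210 [404. 226.] 1.9 shift [ 167.   62. -114.]
-115 240 190 [422. 211.] 2.1 shift [ 187.   82. -114.]
-115 240 210 [408. 201.] 1.8 shift [ 187.   62. -114.]
-135 200 190 [438. 264.] 2.4 shift [ 145.   82. -134.]
-135 200 210 [424. 251.] 2.0 shift [ 145.   62. -134.]
-135 220 190 [443. 240.] 2.3 shift [ 165.   82. -134.]
-135 220 210 [429. 228.] 2.0 shift [ 165.   62. -134.]
-135 240 190 [449. 214.] 2.3 shift [ 185.   82. -134.]
-135 240 210 [434. 203.] 2.0 shift [ 185.   62. -134.]
```

```bash
python3 -m crank '[{"dp":[25,0,-25],"roll":0,"gripper":255},{"dp":[50,0,-55],"roll":0,"gripper":255},{"dp":[75,0,-85],"roll":0,"gripper":255},{"dp":[105,0,-110],"roll":0,"gripper":255},{"dp":[135,15,-124],"roll":0,"gripper":255},{"dp":[160,45,-124],"roll":0,"gripper":255},{"dp":[160,80,-124],"roll":0,"gripper":255},{"dp":[160,102,-124],"roll":0,"gripper":255},{"dp":[160,102,-124],"roll":0,"gripper":255},{"dp":[160,102,-124],"roll":0,"gripper":255}]'
python3 t.py x
python3 - <<'E'
from h import *
p=eyes.capture('wrist');np.save('w.npy',p['color'])
ax=np.array([.087,-.996,0]);piv=np.array([492.5,43,115.])
print(ctrl.sense()['eef_pos'].round(1))
for s in (100,229): print(s,proj(p,piv+s*ax).round(1))
uv=proj(p,piv+229*ax).round().astype(int)
x0=min(max(uv[0]-60,0),392);y0=max(uv[1]-60,0);print(x0,y0)
cv2.imwrite('pics/m.png',np.hstack([cv2.resize(p['color'],(400,300)),cv2.resize(p['color'][y0:y0+90,x0:x0+120],(400,300),interpolation=cv2.INTER_CUBIC)])[:,:,::-1])
E
```

```text
time_s: 19.62
eef_pos: [386.3, -170.3, 170.0]
ee_rot: [-0.521, 0.521, -0.478, 0.477]
force: [0.3, -0.3, -0.3]
grip_width: 0.002
shift up px 6.75 dx 0.0 score 0.855 tilt 0.012 full px 14.94
wrist []
side [(array([267.3, 158.3]), 0.79, array([498.5, -83.4, 156. ]))]
[ 386.9 -170.5  171.1]
100 [482.4  48.2]
229 [441.3 258.9]
381 199
```

View pics/m.png

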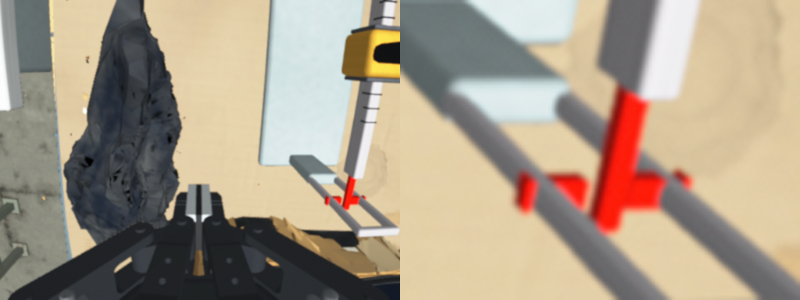

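The oblique crop shows the red pointer crossing the loop from (632,95) to (607,225). The index bar runs from (518,190) to (690,180), with its midpoint at about (604,186). The pointer sits about 3 px towards "up", so the tilt is about +0.012, which agrees with the pan reading. I'll measure it numerically.

```bash
cat > m.py <<'E'
from h import *
p=eyes.capture('wrist')
c=cv2.resize(p['color'],None,fx=4,fy=4,interpolation=cv2.INTER_CUBIC).astype(int)
ax=np.array([.087,-.996,0]);piv=np.array([492.5,43,115.])
uv=proj(p,piv+229*ax);g=proj(p,piv+229*ax+[0,0,1])-uv
m=((c[...,0]>130)&(c[...,1]<90)&(c[...,2]<90)).astype(np.uint8)
x0,y0=(uv*4).astype(int)-160; x0=max(x0,0);m=m[y0:y0+320,x0:x0+320]
n,lb,st,ce=cv2.connectedComponentsWithStats(m)
ys,xs=np.nonzero(m);L=np.array([xs.min(),ys[xs==xs.min()].mean()]);Rr=np.array([xs.max(),ys[xs==xs.max()].mean()])
off=np.array([x0,y0]); mid=(L+Rr)/2
rows=[(y,xs[ys==y].mean(),np.ptp(xs[ys==y])) for y in np.unique(ys)]
rows=[r for r in rows if r[2]<60 and r[2]>20 and abs(r[0]-mid[1])>22]
a=np.array(rows);k=np.polyfit(a[:,0],a[:,1],1)
# move along g from bar midpoint until on the pointer line: col = k0*row+k1
h=(np.polyval(k,mid[1])-mid[0])/(g[0]-k[0]*g[1])/4
print('bar ends',((L+off)/4).round(1),((Rr+off)/4).round(1),'pointer col at mid',((np.polyval(k,mid[1])+x0)/4).round(2),'mid',((mid+off)/4).round(2),'rows',len(rows),'grad',g.round(2),'slope',k[0].round(3))
print('height mm',h.round(2),'tilt',(h/229).round(4))
E
python3 m.py
```

```text
bar ends [416.2 254.9] [467.8 253.6] pointer col at mid 445.34 mid [442.   254.25] rows 105 grad [0.82 0.79] slope -0.193
height mm 3.43 tilt 0.015
```

```bash
python3 -m crank '[{"dp":[0,-35,0],"roll":0,"gripper":255},{"dp":[0,-75,0],"roll":0,"gripper":255},{"dp":[-15,-100,15],"roll":0,"gripper":255},{"dp":[-45,-100,42],"roll":0,"gripper":255},{"dp":[-75,-100,70],"roll":0,"gripper":255},{"dp":[-105,-100,98],"roll":0,"gripper":255},{"dp":[-135,-100,123],"roll":0,"gripper":255},{"dp":[-135,-100,123],"roll":0,"gripper":255},{"dp":[-135,-65,123],"roll":0,"gripper":255},{"dp":[-135,-30,123],"roll":0,"gripper":255}]'
python3 -m crank '[{"dp":[0,25,0],"roll":0,"gripper":255},{"dp":[0,29,0],"roll":0,"gripper":255},{"dp":[0,29,0],"roll":0,"gripper":255},{"dp":[0,29,0],"roll":0,"gripper":255},{"dp":[0,29,0],"roll":0,"gripper":255}]'
python3 t.py
```

```text
time_s: 20.75
eef_pos: [498.1, -24.7, 200.5]
ee_rot: [0.522, -0.521, 0.476, -0.479]
force: [0.5, -0.9, -0.8]
grip_width: -0.001
time_s: 21.17
eef_pos: [498.0, -25.5, 172.8]
ee_rot: [0.522, -0.521, 0.477, -0.479]
force: [0.8, -0.5, -0.5]
grip_width: -0.0
shift up px 6.75 dx 0.0 score 0.856 tilt 0.012 full px 14.94
```

```bash
python3 -m crank '[{"dp":[12,0,0],"roll":0,"gripper":255},{"dp":[19,0,0],"roll":0,"gripper":255},{"dp":[22,0,0],"roll":0,"gripper":255},{"dp":[24,0,0],"roll":0,"gripper":255},{"dp":[25,0,0],"roll":0,"gripper":255},{"dp":[26,0,0],"roll":0,"gripper":255},{"dp":[26.8,0,0],"roll":0,"gripper":255},{"dp":[26.8,0,0],"roll":0,"gripper":255}]'
python3 -m crank '[{"dp":[-30,0,0],"roll":0,"gripper":255},{"dp":[-40,-40,0],"roll":0,"gripper":255},{"dp":[-40,-80,0],"roll":0,"gripper":255},{"dp":[-30,-100,-15],"roll":0,"gripper":255},{"dp":[0,-100,-45],"roll":0,"gripper":255},{"dp":[30,-100,-72],"roll":0,"gripper":255},{"dp":[60,-100,-100],"roll":0,"gripper":255},{"dp":[90,-80,-123],"roll":0,"gripper":255},{"dp":[108,-45,-123],"roll":0,"gripper":255},{"dp":[108,-10,-123],"roll":0,"gripper":255}]'
python3 -m crank '[{"dp":[0,8,0],"roll":0,"gripper":255},{"dp":[0,9,0],"roll":0,"gripper":255},{"dp":[0,9,0],"roll":0,"gripper":255},{"dp":[0,9,0],"roll":0,"gripper":255},{"dp":[0,9,0],"roll":0,"gripper":255}]'
python3 m.py; python3 t.py; python3 m.py
```

```text
time_s: 21.88
eef_pos: [499.4, -51.9, 170.7]
ee_rot: [0.521, -0.521, 0.478, -0.478]
force: [0.0, 0.5, 0.3]
grip_width: 0.002
time_s: 22.72
eef_pos: [386.0, -173.3, 180.6]
ee_rot: [-0.52, 0.52, -0.477, 0.48]
force: [1.4, 0.6, 0.1]
grip_width: -0.0
time_s: 23.13
eef_pos: [387.2, -170.2, 173.4]
ee_rot: [0.522, -0.521, 0.476, -0.479]
force: [-0.1, 0.7, 0.5]
grip_width: 0.002
bar ends [414.  255.8] [465.2 252.5] pointer col at mid 442.59 mid [439.62 254.12] rows 108 grad [0.8  0.78] slope -0.19
height mm 3.12 tilt 0.0136
shift up px 6.75 dx 0.0 score 0.856 tilt 0.012 full px 14.94
bar ends [415.  254.4] [466.2 253. ] pointer col at mid 443.68 mid [440.62 253.69] rows 104 grad [0.81 0.78] slope -0.195
height mm 3.18 tilt 0.0139
```

The pointer barely moved, so the finger had only just reached the tab. I'll repeat with the end point 1.8 mm further.

```bash
python3 -m crank '[{"dp":[0,-35,0],"roll":0,"gripper":255},{"dp":[0,-75,0],"roll":0,"gripper":255},{"dp":[-15,-100,15],"roll":0,"gripper":255},{"dp":[-45,-100,42],"roll":0,"gripper":255},{"dp":[-75,-100,70],"roll":0,"gripper":255},{"dp":[-105,-100,98],"roll":0,"gripper":255},{"dp":[-135,-100,124],"roll":0,"gripper":255},{"dp":[-135,-100,124],"roll":0,"gripper":255},{"dp":[-135,-65,124],"roll":0,"gripper":255},{"dp":[-135,-30,124],"roll":0,"gripper":255}]'
python3 -m crank '[{"dp":[0,25,0],"roll":0,"gripper":255},{"dp":[0,30,0],"roll":0,"gripper":255},{"dp":[0,30,0],"roll":0,"gripper":255},{"dp":[0,30,0],"roll":0,"gripper":255},{"dp":[0,30,0],"roll":0,"gripper":255}]'
```

```text
time_s: 24.12
eef_pos: [499.0, -24.4, 202.3]
ee_rot: [0.522, -0.521, 0.476, -0.479]
force: [0.4, 0.0, -0.9]
grip_width: 0.001
time_s: 24.53
eef_pos: [499.0, -25.2, 173.7]
ee_rot: [0.522, -0.521, 0.477, -0.479]
force: [0.5, -0.3, 0.7]
grip_width: -0.003
```

```bash
python3 -m crank '[{"dp":[12,0,0],"roll":0,"gripper":255},{"dp":[20,0,0],"roll":0,"gripper":255},{"dp":[24,0,0],"roll":0,"gripper":255},{"dp":[26,0,0],"roll":0,"gripper":255},{"dp":[27,0,0],"roll":0,"gripper":255},{"dp":[28,0,0],"roll":0,"gripper":255},{"dp":[28.8,0,0],"roll":0,"gripper":255},{"dp":[28.8,0,0],"roll":0,"gripper":255}]'
python3 -m crank '[{"dp":[-30,0,0],"roll":0,"gripper":255},{"dp":[-40,-40,0],"roll":0,"gripper":255},{"dp":[-40,-80,0],"roll":0,"gripper":255},{"dp":[-30,-100,-15],"roll":0,"gripper":255},{"dp":[0,-100,-45],"roll":0,"gripper":255},{"dp":[30,-100,-72],"roll":0,"gripper":255},{"dp":[60,-100,-100],"roll":0,"gripper":255},{"dp":[90,-80,-124],"roll":0,"gripper":255},{"dp":[106,-45,-124],"roll":0,"gripper":255},{"dp":[106,-10,-124],"roll":0,"gripper":255}]'
python3 -m crank '[{"dp":[0,8,0],"roll":0,"gripper":255},{"dp":[0,10,0],"roll":0,"gripper":255},{"dp":[0,10,0],"roll":0,"gripper":255},{"dp":[0,10,0],"roll":0,"gripper":255},{"dp":[0,10,0],"roll":0,"gripper":255}]'
python3 m.py; python3 t.py; python3 m.py
```

```text
time_s: 25.2
eef_pos: [500.6, -53.5, 171.8]
ee_rot: [-0.521, 0.521, -0.478, 0.478]
force: [0.3, 0.2, 0.4]
grip_width: -0.004
time_s: 26.03
eef_pos: [385.9, -173.0, 181.6]
ee_rot: [-0.52, 0.521, -0.477, 0.48]
force: [0.8, 0.2, -0.4]
grip_width: 0.0
time_s: 26.45
eef_pos: [387.1, -170.0, 173.4]
ee_rot: [0.522, -0.522, 0.476, -0.479]
force: [0.6, 0.4, 0.3]
grip_width: -0.004
bar ends [414. 254.] [465.2 252.6] pointer col at mid 440.65 mid [439.62 253.31] rows 103 grad [0.8  0.78] slope -0.182
height mm 1.08 tilt 0.0047
shift up px 7.25 dx 0.0 score 0.835 tilt 0.0027 full px 14.94
bar ends [415.  257.8] [466.2 253. ] pointer col at mid 441.38 mid [440.62 255.41] rows 107 grad [0.81 0.78] slope -0.183
height mm 0.79 tilt 0.0035
```

Both readings agree on about +0.003 to +0.004. There's plenty of time, so I'll give it one last 0.5 mm nudge.

```bash
python3 -m crank '[{"dp":[0,-35,0],"roll":0,"gripper":255},{"dp":[0,-75,0],"roll":0,"gripper":255},{"dp":[-15,-100,15],"roll":0,"gripper":255},{"dp":[-45,-100,42],"roll":0,"gripper":255},{"dp":[-75,-100,70],"roll":0,"gripper":255},{"dp":[-105,-100,98],"roll":0,"gripper":255},{"dp":[-135,-100,124],"roll":0,"gripper":255},{"dp":[-135,-100,124],"roll":0,"gripper":255},{"dp":[-135,-65,124],"roll":0,"gripper":255},{"dp":[-135,-30,124],"roll":0,"gripper":255}]'
python3 -m crank '[{"dp":[0,25,0],"roll":0,"gripper":255},{"dp":[0,30,0],"roll":0,"gripper":255},{"dp":[0,30,0],"roll":0,"gripper":255},{"dp":[0,30,0],"roll":0,"gripper":255},{"dp":[0,30,0],"roll":0,"gripper":255},{"dp":[0,30,0],"roll":0,"gripper":255}]'
```

```text
time_s: 27.43
eef_pos: [499.0, -24.2, 202.4]
ee_rot: [0.522, -0.521, 0.476, -0.479]
force: [0.5, -0.5, -1.1]
grip_width: 0.002
time_s: 27.93
eef_pos: [498.8, -24.9, 173.4]
ee_rot: [0.522, -0.521, 0.477, -0.479]
force: [-0.6, 0.0, 0.6]
grip_width: -0.001
```

```bash
python3 -m crank '[{"dp":[12,0,0],"roll":0,"gripper":255},{"dp":[20,0,0],"roll":0,"gripper":255},{"dp":[25,0,0],"roll":0,"gripper":255},{"dp":[27,0,0],"roll":0,"gripper":255},{"dp":[28,0,0],"roll":0,"gripper":255},{"dp":[29,0,0],"roll":0,"gripper":255},{"dp":[29.6,0,0],"roll":0,"gripper":255},{"dp":[29.6,0,0],"roll":0,"gripper":255}]'
python3 -m crank '[{"dp":[-30,0,0],"roll":0,"gripper":255},{"dp":[-40,-40,0],"roll":0,"gripper":255},{"dp":[-40,-80,0],"roll":0,"gripper":255},{"dp":[-30,-100,-15],"roll":0,"gripper":255},{"dp":[0,-100,-45],"roll":0,"gripper":255},{"dp":[30,-100,-72],"roll":0,"gripper":255},{"dp":[60,-100,-100],"roll":0,"gripper":255},{"dp":[90,-80,-124],"roll":0,"gripper":255},{"dp":[106,-45,-124],"roll":0,"gripper":255},{"dp":[106,-10,-124],"roll":0,"gripper":255}]'
python3 -m crank '[{"dp":[0,8,0],"roll":0,"gripper":255},{"dp":[0,10,0],"roll":0,"gripper":255},{"dp":[0,10,0],"roll":0,"gripper":255},{"dp":[0,10,0],"roll":0,"gripper":255},{"dp":[0,10,0],"roll":0,"gripper":255},{"dp":[0,10,0],"roll":0,"gripper":255}]'
python3 m.py; python3 t.py x; python3 m.py
python3 - <<'E'
import numpy as np,cv2
s=np.load('s.npy')[130:340,170:330];w=np.load('w.npy')[185:305,372:512]
cv2.imwrite('pics/n.png',np.hstack([cv2.resize(s,(396,520),interpolation=cv2.INTER_CUBIC),cv2.resize(np.vstack([w]),(404,520),interpolation=cv2.INTER_CUBIC)])[:,:,::-1])
E
```

```text
time_s: 28.6
eef_pos: [500.6, -54.1, 171.7]
ee_rot: [-0.521, 0.521, -0.478, 0.478]
force: [-0.0, -0.1, -0.2]
grip_width: 0.003
time_s: 29.43
eef_pos: [386.0, -173.5, 181.6]
ee_rot: [-0.52, 0.521, -0.477, 0.48]
force: [0.9, 0.0, -0.3]
grip_width: -0.003
time_s: 29.93
eef_pos: [386.9, -170.6, 173.0]
ee_rot: [0.522, -0.521, 0.477, -0.478]
force: [-0.6, 0.4, 0.2]
grip_width: 0.002
bar ends [415.  256.8] [466.2 252.2] pointer col at mid 440.96 mid [440.62 254.53] rows 104 grad [0.81 0.78] slope -0.182
height mm 0.35 tilt 0.0015
shift up px 7.25 dx 0.0 score 0.834 tilt 0.0027 full px 14.94
wrist []
side [(array([264.5, 159.4]), 0.5, array([506.2, -75. , 156. ]))]
bar ends [416.5 255.8] [468. 253.] pointer col at mid 442.96 mid [442.25 254.42] rows 104 grad [0.82 0.78] slope -0.179
height mm 0.74 tilt 0.0032
```

View pics/n.png

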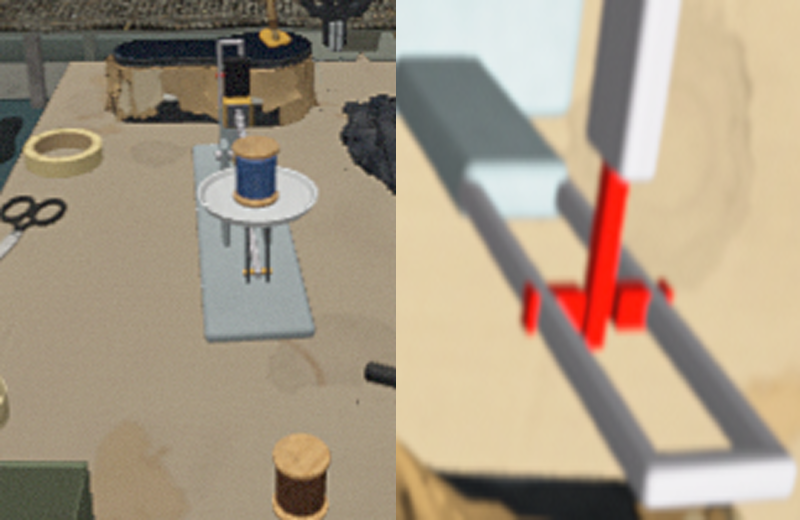

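The last picture shows the pointer centred on the red index bar at (597,305), the spool upright in the pan at (256,170), and the brown spool still in place. Handing in.

```bash
python3 -c "
from h import *
s=ctrl.sense();print(s['time_s'],s['force'].round(1));print(ctrl.finish_job())"
```

```text
30.2333 [ 0.2 -0.3  0.2]
the job is handed in; nothing more can be done
None
```

The blue spool is on the pan, the beam rests level within about 0.003 rad, and the job was handed in at 30.2 s.

**What I did:** I gripped the blue spool by its top flange and rode the pan down with it to just above its lower stop. I let go there, with the spool upright and centred. Then, with the gripper closed, I pushed the sliding weight outwards by its tab in six short pushes, backing off after each one to read the tilt. The fifth of these pushes hardly moved the tab beyond first contact, so I repeated it 1.8 mm further and finished with a nudge of about 0.5 mm.

**Last checks:** All were made with the finger clear of the tab and a wrist force of about zero.
- **Pointer against the index (wrist camera):** two readings, +0.0015 and +0.0032 rad, which is under 1 mm at the pointer.
- **Pan height (side camera):** +0.003 rad, with steps of about 0.005 rad.
- **Final picture:** the pointer sits on the red index, the spool stands upright in the pan, and the brown spool is where it was.

No final check failed or disagreed. Only one move was refused earlier, because its rows had no "roll" value, and nothing moved.

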